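# Feed a panel past the sprung stop

## Task

On the small panel-saw infeed bed, press the sprung stop bar (in the gap behind the panel) down with a fingertip and, keeping it down, push the panel over the sunken stop pins until it is fully home against the end fence. Then let the bar go, so that the pins rise behind the panel, and move clear. Do not let the bar up while the panel is over the pins, do not lift or tip the panel, and leave the other things alone.

Things in the scene. Friction and masses are not known exactly. Their poses are not given: they have to be found in the camera images.
- bed: Fixed infeed bed. Origin on the table under the midpoint of the two stop pins; +x is the feed direction (rounded ends to end fence), z up. Two black-topped white lobes, top at z = 45 mm, y = 35 to 110 mm and -35 to -110 mm, x = -237 to 160 mm; the stop bar lies in the 70 mm gap between. Guide rails stand 14 mm above the lobes, inner faces y = +-88 mm, x = -200 to 130 mm.
- panel: Loose wooden panel, 110 mm along x (feed direction), 170 mm along y, 18 mm thick, 0.18 to 0.35 kg. Origin at the centre of its underside. Lies flat on both lobes, 45 mm above the table, spanning the gap, 3 mm play to each rail. Its centre starts at bed x = -115 to -65 mm (before the pins); home at the fence it is at bed x = 75 mm, trailing edge at 20 mm.
- stop (a joint): Vertical travel of the stop (m): 0 up, 0.014 fully down. One rigid part: flat bar in the gap plus two pins that come up through the lobes. Pins stand 10 mm above the lobes when up, are flush at 0.010; 0.012 or more clears the panel well. Press anywhere along the bar; 3.5 N starts it, 6.5 N takes it fully down; it springs up when let go.
- pin_line (a point): Midpoint between the two stop pins, at the height of the lobe tops (45 mm above the table); fixed. The steel pins, 12 mm in diameter, stand 65 mm to either side of it across the feed direction.
- bar_end (a point): Middle of the rear end of the stop bar's top face (moves with the bar). The smooth flat steel bar is 54 mm wide and runs 270 mm from here in the feed direction (bed x = -225 to 45 mm), passing 3 mm beneath the panel when up. Its top is 42 mm above the table when up, 28 mm when fully down.
- fence_face (a point): Point on the near face of the end fence (aluminium bar across both lobes), mid-width, at the height of the lobe tops (45 mm above the table); bed x = 130 mm. The fence's top is 78 mm above the table.
- bottle: Bystander: upright plastic bottle, 52 mm diameter, 130 mm tall, beside the bed. Origin at the centre of its underside.
- push_block: Bystander: wooden push block, 100 x 45 mm, 60 mm tall with its grip, beside the bed. Origin at the centre of its underside.
- tape: Bystander: cardboard roll core, 72 mm outer diameter, 24 mm tall, lying beside the bed. Origin at the centre of its underside.
Not all that is in view belongs to the job. Of the things that look like the panel, the smallest one is meant.

How it is judged:
By the outcome, as a careful person would: the job done as asked, in the order asked, and still so for the second after the job is handed in, with the robot touching nothing.
It also fails if it takes over 40 s, if anything falls off the work surface, if the arm or the gripper's body presses on something with over 40 N, if the wrist force passes 120 N, or if a joint passes its speed limit or range.

## Robot

A 7-joint arm with a two-finger parallel gripper is mounted at the origin on the work surface. World frame = base frame: x ahead of the robot, y to its left, z up, the work surface at z = 0. Lengths are in m, angles in rad, forces in N, time in s.
With the tool pointing down it reaches from about 0.35 to 0.9 m from the base axis. Payload 8.1 kg.
Tool frame: the origin (TCP) lies midway between the tips of the shut fingers; the grasp point (between the pads) lies 19 mm behind it; z points along the fingers, y is the line along which they close (so a half turn about z gives the same grasp; the last joint's range is limited). The gripper opens to 92 mm and grips with 3 to 60 N. Pads are 19 mm wide; open, the fingers measure 130 mm over their backs; the gripper's body (75 mm by 190 mm) begins 47 mm behind the grasp point.
Start: joints at [1.103, 0.434, 0.025, 1.573, -0.012, 1.134, -0.075], TCP at [0.223, -0.584, 0.227] pointing down, gripper open.
Joint ranges: [-2.62, 2.62], [-0.44, 2.09], [-1.27, 1.32], [0.08, 2.57], [-1.32, 4.46], [0.12, 2], [-2.74, 2.74]. Speed limits (rad/s): [2.22, 2.22, 3.01, 3.01, 3.14, 3.14, 3.14].

## Interface

Orientations are given as a rotation vector (axis times angle).
In Python, from cell import arm gives the robot as it stands.
- The arm moves only by the tool move_arm, never from a script. Its argument "motion" is a list of rows, each an object of numbers: "tx", "ty", "tz": the shift along the tool's x, y, z normalised to -1 to 1, where 1 is 1000 mm; "twist": the turn about the tool's z normalised to -1 to 1, where 1 is pi/2 rad. In form: [{"tx": .., "ty": .., "tz": .., "twist": ..}, ...]. A call has 1 to 12 rows; each row shifts and turns the commanded pose from where the row before left it, along the tool's axes as they then stand; what a row does not reach is not made up. A row lasts 1/10 s, in which the tool goes at most 50 mm and 8.59 degrees, less where a joint would pass 70% of its speed; a pose out of reach is approached as far as the arm can. A call with a number of a shift or a turn outside -1 to 1 is refused whole. A call with a gripper value outside its range is refused whole. "gripper" is the gripper's target within -1 to 1 (shut at 1, half-way at 0, fully open at -1), set as the call begins (left out, the last holds). The fingers move at their own pace and stop on an object; "squeeze" is the grip in N (left out, the last holds). Time passes only in rows, so rows that do not move let the fingers close. It gives the time, the measured TCP pose, the force, the opening and the grip force at its end, in the units of the state.
- arm.observe(): the state, without advancing time (a new reading comes with each control period).
- arm.get_image(name): name is "scene" or "top" or "wrist"; returns the picture (480x640x3 uint8, red, green, blue); there is no depth.
- arm.calibration(name): a dict with "K" (3x3 intrinsics, pixels), "T" (4x4, takes a point from camera to world coordinates). Camera axes: x right, y down, z forward; pixel columns grow to the right and rows downward; lengths in m; the calibration is good to about 2 mm. A picture is of the moment at which its call begins: read the wrist's pose just before it. calibration takes no time and is no camera call; for the wrist camera it gives the pose at the moment of the call.
- arm.sign_off(): hands the job in; it is judged then, once.
Trained networks look in the newest picture that a camera, given by its name, has taken for a name from the list of things; names that differ only in an ending like _2 or _b are one class to them, and where a whole thing is asked for, a point or a joint stands for the part that bears it (a point fixed in the world has none). Each returns a list of dicts, best first, with "conf" (0 to 1); they miss things now and then, are a little off and sometimes report something else, mostly with a low value. They report only what shows in the picture. A call takes as long as a camera call. They do not tell look-alikes from the thing itself.
- arm.look_for(camera, query): "point" ([column, row] as shares, 0 to 1, of the picture: columns of its width, rows of its height, amid what is visible of it).
- arm.regions_of(camera, query): "region" (480x640 bool, what is visible of it) and "point" ([column, row] as shares, 0 to 1, of the picture: columns of its width, rows of its height, amid what is visible of it).
- arm.place_of(camera, query): "point" ([column, row] as shares, 0 to 1, of the picture: columns of its width, rows of its height: a listed point, or the origin of a listed thing).
The state is a dict: "clock": time; "joints": joint angles; "dq": joint speeds; "joint_efforts": joint torques, N m; "position": TCP position; "ee_rot": TCP orientation; "force": force on the tool from outside, world axes, zero at the start; "ft_torque": the same for the moment, N m; "width": opening from 0.0 (shut) to 1.0 (fully open); "gripper_force": force on a finger pad.
Only numpy, scipy, OpenCV 4.12 (cv2) and the standard library are available. Lean on these libraries where they do the work, as an engineer would, in place of code of your own. Each camera call takes 0.05 s, during which the arm holds its last target. There are 200 camera calls.

## Working session

There is one attempt and no reset: what is moved stays moved. The work goes in short steps, Python scripts to look and compute and a tool call to move; the robot and the scene stay as the last step left them, time stands still between calls to the robot, and variables do not carry over. Pictures are saved under pics/ and viewed, at most 10 in all, crops included, and the job is handed in when it is done.

Besides the shell and the picture viewer there is one more tool, called after "Request:" in YAML: its name, and indented under it one key for each argument. move_arm: Moves the arm, as the interface text tells. Scaled input: -1 to 1 covers 1000 mm each way for a shift and pi/2 rad each way for a turn. Its arguments: {"type":"object","properties":{"motion":{"type":"array","items":{"type":"object","properties":{"tx":{"type":"number"},"ty":{"type":"number"},"tz":{"type":"number"},"twist":{"type":"number"}}}},"gripper":{"type":"number"},"squeeze":{"type":"number"}},"required":["motion"]}

```bash
mkdir -p pics; cat > h.py <<'E'
import numpy as np, cv2
from cell import arm
def ray(cam,pt,z):
    c=arm.calibration(cam);K=np.array(c["K"]);T=np.array(c["T"])
    d=T[:3,:3]@np.linalg.solve(K,[pt[0]*640,pt[1]*480,1]);o=T[:3,3]
    return o+d*(z-o[2])/d[2]
def proj(cam,P):
    c=arm.calibration(cam);K=np.array(c["K"]);T=np.linalg.inv(np.array(c["T"]))
    p=K@(T[:3,:3]@np.array(P)+T[:3,3]);return p[:2]/p[2]
def save(cam,n):
    im=arm.get_image(cam);cv2.imwrite(f"pics/{n}.png",im[:,:,::-1]);return im
E
python3 - <<'E'
from h import *
for c in("top","scene"):
    save(c,c+"0")
    for q,z in(("pin_line",.045),("bar_end",.042),("fence_face",.045),("panel",.045),("bottle",0),("push_block",0),("tape",0)):
        print(c,q,[(round(r["conf"],2),(np.array(r["point"])*[640,480]).round().tolist(),ray(c,r["point"],z)[:2].round(3).tolist()) for r in arm.place_of(c,q)[:3]])
o=arm.observe();print(o["clock"],o["ee_rot"],o["force"])
E
```

```text
top pin_line [(0.66, [307.0, 277.0], [0.519, -0.025])]
top bar_end [(0.8, [410.0, 301.0], [0.466, -0.24])]
top fence_face [(0.63, [246.0, 266.0], [0.542, 0.104])]
top panel [(0.69, [500.0, 349.0], [0.367, -0.425]), (0.69, [132.0, 329.0], [0.413, 0.341]), (0.63, [341.0, 288.0], [0.495, -0.095])]
top bottle [(0.77, [304.0, 198.0], [0.694, -0.016])]
top push_block [(0.66, [390.0, 205.0], [0.676, -0.207])]
top tape [(0.97, [287.0, 354.0], [0.354, 0.02])]
scene pin_line [(0.6, [350.0, 226.0], [0.498, -0.036])]
scene bar_end [(0.7, [304.0, 278.0], [0.722, 0.028]), (0.63, [307.0, 190.0], [0.458, -0.243])]
scene fence_face [(0.63, [377.0, 258.0], [0.545, 0.103]), (0.2, [305.0, 191.0], [0.467, -0.243])]
scene panel [(0.74, [496.0, 294.0], [0.446, 0.378]), (0.69, [337.0, 217.0], [0.494, -0.086]), (0.58, [292.0, 163.0], [0.393, -0.382])]
scene bottle [(0.71, [303.0, 278.0], [0.693, -0.008])]
scene push_block [(0.58, [264.0, 237.0], [0.655, -0.204])]
scene tape [(0.9, [400.0, 227.0], [0.356, 0.023])]
0.8 [3.08942338e+00 5.69607857e-01 5.82693713e-06] [0.50725216 0.38818208 0.42666749]
```

View pics/top0.png

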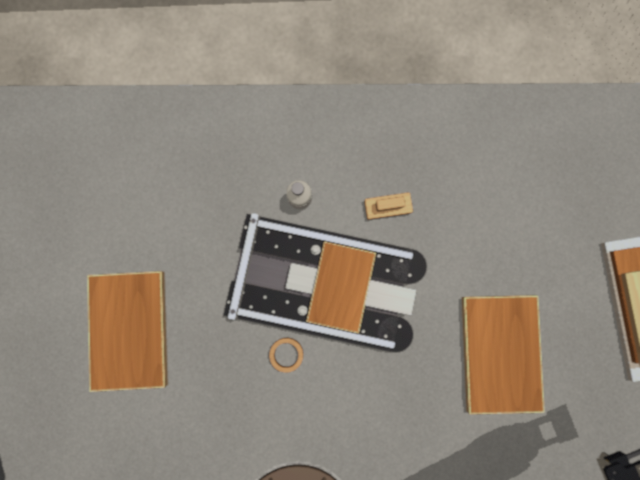

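View pics/scene0.png

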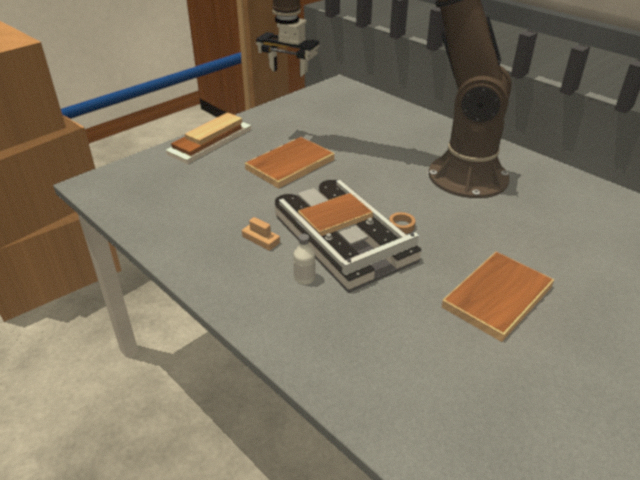

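The top view shows the bed in the centre, feeding to the left. The real panel is on it at (341,288), with pins at (316,250) and (302,310), the bar's free end at (413,299) and the fence at about x = 243. The two larger panels at (127,330) and (503,354) are decoys. Bar end to fence measures 352 mm against the given 355 mm. I'll go above the exposed bar with the fingers shut.

Request:
move_arm:
  motion:
    - {"tx": 0.0376,"ty": -0.0272,"tz": 0.01}
    - {"tx": 0.0376,"ty": -0.0272,"tz": 0.01}
    - {"tx": 0.0376,"ty": -0.0272,"tz": 0.01}
    - {"tx": 0.0376,"ty": -0.0272,"tz": 0.01}
    - {"tx": 0.0376,"ty": -0.0272,"tz": 0.01}
    - {"tx": 0.0376,"ty": -0.0272,"tz": 0.01}
    - {"tx": 0.0376,"ty": -0.0272,"tz": 0.01}
    - {"tx": 0.0376,"ty": -0.0272,"tz": 0.01}
    - {"tx": 0.0376,"ty": -0.0272,"tz": 0.01}
    - {"tx": 0.0376,"ty": -0.0272,"tz": 0.01}
  gripper: 1

```text
invalid input
```

Request:
move_arm:
  motion:
    - {"twist": -0.09}
    - {"twist": -0.09}
    - {"twist": -0.09}
    - {"twist": -0.09}
    - {"twist": -0.09}
    - {"twist": -0.09}
    - {"twist": -0.09}
    - {}

```text
invalid input
```

```bash
python3 - <<'E'
from h import *
from scipy.spatial.transform import Rotation as R
c="wrist";save(c,"w0")
for q,z in(("pin_line",.045),("bar_end",.042),("fence_face",.045),("panel",.045)):
    print(q,[(round(r["conf"],2),(np.array(r["point"])*[640,480]).round().tolist(),ray(c,r["point"],z)[:2].round(4).tolist()) for r in arm.place_of(c,q)[:3]])
o=arm.observe();print(o["clock"],o["position"],R.from_rotvec(o["ee_rot"]).as_matrix().round(3),o["force"],o["joints"],o["width"])
E
```

```text
pin_line []
bar_end []
fence_face []
panel []
1.05 [ 0.22295586 -0.58389972  0.22674702] [[ 0.934  0.357  0.   ]
 [ 0.357 -0.934 -0.   ]
 [ 0.     0.    -1.   ]] [ 0.05455784 -0.07521523  0.11246902] [ 1.10342095  0.43449698  0.02498646  1.57319107 -0.01161349  1.13399698
 -0.07508252] 0.9973351146748333
```

View pics/w0.png

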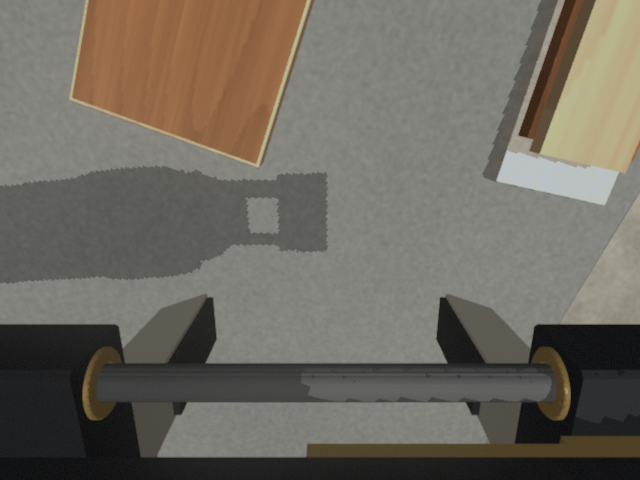

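The moves were refused, so this wrist view is still from the start pose. It shows a decoy panel and the open fingers, with image-up along tool +x. I'll resend with every field given.

Request:
move_arm:
  motion:
    - {"tx": 0.0376,"ty": -0.0272,"tz": 0.01,"twist": 0}
    - {"tx": 0.0376,"ty": -0.0272,"tz": 0.01,"twist": 0}
    - {"tx": 0.0376,"ty": -0.0272,"tz": 0.01,"twist": 0}
    - {"tx": 0.0376,"ty": -0.0272,"tz": 0.01,"twist": 0}
    - {"tx": 0.0376,"ty": -0.0272,"tz": 0.01,"twist": 0}
    - {"tx": 0.0376,"ty": -0.0272,"tz": 0.01,"twist": 0}
    - {"tx": 0.0376,"ty": -0.0272,"tz": 0.01,"twist": 0}
    - {"tx": 0.0376,"ty": -0.0272,"tz": 0.01,"twist": 0}
    - {"tx": 0.0376,"ty": -0.0272,"tz": 0.01,"twist": 0}
    - {"tx": 0.0376,"ty": -0.0272,"tz": 0.01,"twist": 0}
  gripper: 1
  squeeze: 20

```text
clock: 2.05
position: [0.4782, -0.1942, 0.1267]
ee_rot: [3.089, 0.569, 0.001]
force: [0.6, -0.1, 0.6]
width: 0.18
gripper_force: 0.0
```

Request:
move_arm:
  motion:
    - {"tx": 0,"ty": 0,"tz": 0,"twist": -0.09}
    - {"tx": 0,"ty": 0,"tz": 0,"twist": -0.09}
    - {"tx": 0,"ty": 0,"tz": 0,"twist": -0.09}
    - {"tx": 0,"ty": 0,"tz": 0,"twist": -0.09}
    - {"tx": 0,"ty": 0,"tz": 0,"twist": -0.09}
    - {"tx": 0,"ty": 0,"tz": 0,"twist": -0.09}
    - {"tx": 0,"ty": 0,"tz": 0,"twist": -0.09}
    - {"tx": 0,"ty": 0,"tz": 0,"twist": 0}

```text
clock: 2.85
position: [0.4772, -0.1959, 0.1267]
ee_rot: [2.447, 1.971, 0.0]
force: [0.2, -0.8, -0.6]
width: 0.009
gripper_force: 0.0
```

```bash
python3 - <<'E'
from h import *
from scipy.spatial.transform import Rotation as R
c="wrist";save(c,"w1")
for q,z in(("pin_line",.045),("bar_end",.042),("fence_face",.045),("panel",.045)):
    print(q,[(round(r["conf"],2),(np.array(r["point"])*[640,480]).round().tolist(),ray(c,r["point"],z)[:2].round(4).tolist()) for r in arm.place_of(c,q)[:3]])
o=arm.observe();print(o["clock"],o["position"],R.from_rotvec(o["ee_rot"]).as_matrix().round(3),o["force"],o["joints"],o["width"])
E
```

```text
pin_line []
bar_end [(0.61, [324.0, 329.0], [0.4651, -0.2482])]
fence_face []
panel [(0.96, [328.0, 60.0], [0.5017, -0.094])]
3.1 [ 0.47727629 -0.19567548  0.12676908] [[ 0.217  0.976  0.   ]
 [ 0.976 -0.217 -0.   ]
 [-0.     0.    -1.   ]] [ 0.09938833  0.26538526 -0.61141501] [ 0.57001719  0.40229748 -0.37122114  1.93389747  0.19219145  0.8393051
 -0.12222309] 0.010207759719290693
```

View pics/w1.png

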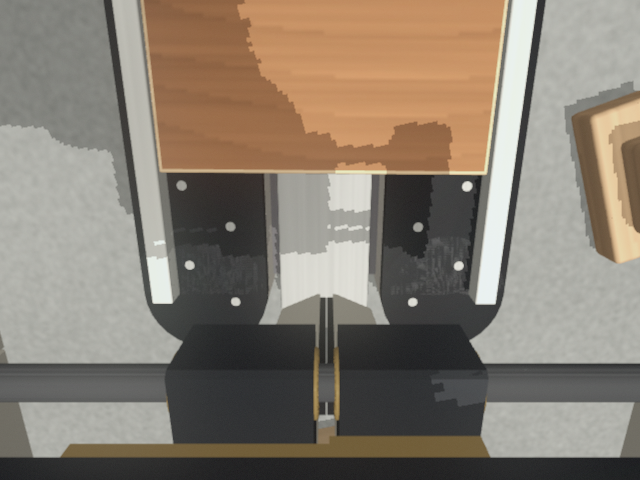

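The wrist view is square to the bed. The panel's trailing edge is at row 172, the bar runs between columns 279 and 370, and the lobe edges are at 267 and 383, so the fingers (column 326) are centred on the bar.

```bash
python3 - <<'E'
from h import *
o=np.array(arm.observe()["position"]);t=np.array([.217,.976]);n=np.array([.976,-.217])
for nm,u,v,z in(("trailTop L",162,171,.063),("trailTop R",487,173,.063),("lobeL",267,190,.045),("lobeR",383,190,.045),("lobeL lo",268,270,.045),("lobeR lo",378,270,.045),("barL",280,220,.042),("barR",370,220,.042),("railL top",152,250,.059),("railR",492,250,.059)):
    d=ray("wrist",[u/640,v/480],z)[:2]-o[:2];print(nm,(d@t).round(4),(d@n).round(4))
E
```

```text
trailTop L 0.0499 -0.0841
trailTop R 0.0486 0.0842
lobeL 0.0363 -0.0327
lobeR 0.0362 0.0331
lobeL lo -0.0124 -0.0342
lobeR lo -0.0125 0.032
barL 0.0179 -0.0263
barR 0.0178 0.0266
railL top 0.0053 -0.0964
railR 0.005 0.0934
```

Request:
move_arm:
  motion:
    - {"tx": 0,"ty": 0,"tz": 0.03,"twist": 0}
    - {"tx": 0,"ty": 0,"tz": 0.03,"twist": 0}
    - {"tx": 0,"ty": 0,"tz": 0.018,"twist": 0}
    - {"tx": 0,"ty": 0,"tz": 0.005,"twist": 0}
    - {"tx": 0,"ty": 0,"tz": 0.004,"twist": 0}
    - {"tx": 0,"ty": 0,"tz": 0.004,"twist": 0}
    - {"tx": 0,"ty": 0,"tz": 0.004,"twist": 0}
    - {"tx": 0,"ty": 0,"tz": 0.003,"twist": 0}
    - {"tx": 0,"ty": 0,"tz": 0,"twist": 0}
    - {"tx": 0,"ty": 0,"tz": 0,"twist": 0}

```text
clock: 4.1
position: [0.4775, -0.1957, 0.0295]
ee_rot: [2.448, 1.968, 0.0]
force: [-3.7, 1.0, 5.9]
width: 0.009
gripper_force: 3.0
```

Request:
move_arm:
  motion:
    - {"tx": 0,"ty": 0,"tz": 0.002,"twist": 0}
    - {"tx": 0,"ty": 0,"tz": 0.002,"twist": 0}
    - {"tx": 0,"ty": 0,"tz": 0,"twist": 0}
    - {"tx": 0,"ty": 0,"tz": 0,"twist": 0}

```text
clock: 4.5
position: [0.4777, -0.1958, 0.0277]
ee_rot: [2.447, 1.967, 0.0]
force: [-10.8, 2.8, 37.3]
width: 0.003
gripper_force: 18.5
```

Bar fully down; easing the force a little, then advancing.

Request:
move_arm:
  motion:
    - {"tx": 0,"ty": 0,"tz": -0.001,"twist": 0}
    - {"tx": 0.006,"ty": 0,"tz": 0,"twist": 0}
    - {"tx": 0.008,"ty": 0,"tz": 0,"twist": 0}
    - {"tx": 0.008,"ty": 0,"tz": 0,"twist": 0}
    - {"tx": 0.008,"ty": 0,"tz": 0,"twist": 0}
    - {"tx": 0.004,"ty": 0,"tz": 0,"twist": 0}
    - {"tx": 0.004,"ty": 0,"tz": 0,"twist": 0}
    - {"tx": 0.004,"ty": 0,"tz": 0,"twist": 0}
    - {"tx": 0.004,"ty": 0,"tz": 0,"twist": 0}

```text
clock: 5.4
position: [0.4896, -0.1551, 0.0281]
ee_rot: [2.446, 1.959, 0.001]
force: [-2.3, -12.7, 16.9]
width: 0.006
gripper_force: 8.8
```

```bash
python3 - <<'E'
from h import *
t=np.array([.217,.976]);n=np.array([.976,-.217])
o=arm.observe();p=o["position"];d=np.array(p[:2])-[.47727,-.19568]
print(o["clock"],p[2],d@t,d@n,o["force"],o["ee_rot"])
E
```

```text
5.4 0.02813992810954602 0.042309003521778556 0.0031833426149520025 [ -2.26337122 -12.74966303  16.86821031] [2.44603556e+00 1.95917644e+00 1.36759873e-03]
```

In contact with the panel, with the bar held down at z = 28.1 mm. Continuing the push with a small lateral correction.

Request:
move_arm:
  motion:
    - {"tx": 0.006,"ty": -0.001,"tz": 0,"twist": 0}
    - {"tx": 0.006,"ty": -0.001,"tz": 0,"twist": 0}
    - {"tx": 0.006,"ty": -0.001,"tz": 0,"twist": 0}
    - {"tx": 0.006,"ty": 0,"tz": 0,"twist": 0}
    - {"tx": 0.006,"ty": 0,"tz": 0,"twist": 0}
    - {"tx": 0.006,"ty": 0,"tz": 0,"twist": 0}

```text
clock: 6.0
position: [0.4947, -0.1194, 0.0282]
ee_rot: [2.446, 1.958, 0.002]
force: [-1.0, -14.5, 17.5]
width: 0.003
gripper_force: 9.4
```

```bash
cat > s.py <<'E'
from h import *
t=np.array([.217,.976]);n=np.array([.976,-.217])
o=arm.observe();p=o["position"];d=np.array(p[:2])-[.47727,-.19568]
print(o["clock"],p[2],d@t,d@n,o["force"],o["ee_rot"])
E
python3 s.py
```

```text
6.0 0.02816309099725811 0.07820328274194654 0.00045517829535015767 [ -0.95201042 -14.47964076  17.48134662] [2.44636090e+00 1.95840560e+00 1.88289846e-03]
```

Request:
move_arm:
  motion:
    - {"tx": 0.008,"ty": 0,"tz": 0,"twist": 0}
    - {"tx": 0.008,"ty": 0,"tz": 0,"twist": 0}
    - {"tx": 0.008,"ty": 0,"tz": 0,"twist": 0}
    - {"tx": 0.008,"ty": 0,"tz": 0,"twist": 0}
    - {"tx": 0.008,"ty": 0,"tz": 0,"twist": 0}
    - {"tx": 0.008,"ty": 0,"tz": 0,"twist": 0}
    - {"tx": 0.008,"ty": 0,"tz": 0,"twist": 0}
    - {"tx": 0.008,"ty": 0,"tz": 0,"twist": 0}
    - {"tx": 0.008,"ty": 0,"tz": 0,"twist": 0}
    - {"tx": 0.008,"ty": 0,"tz": 0,"twist": 0}

```text
clock: 7.0
position: [0.5119, -0.0416, 0.0282]
ee_rot: [2.447, 1.958, 0.001]
force: [-0.9, -16.4, 19.7]
width: 0.003
gripper_force: 10.9
```

```bash
python3 s.py; python3 -c "
from h import *
im=save('wrist','w2')"
```

```text
7.0 0.028193738055659234 0.15787875696395262 0.00034411349155217337 [ -0.89571052 -16.41264513  19.67024301] [2.44717890e+00 1.95775869e+00 1.25731738e-03]
```

View pics/w2.png

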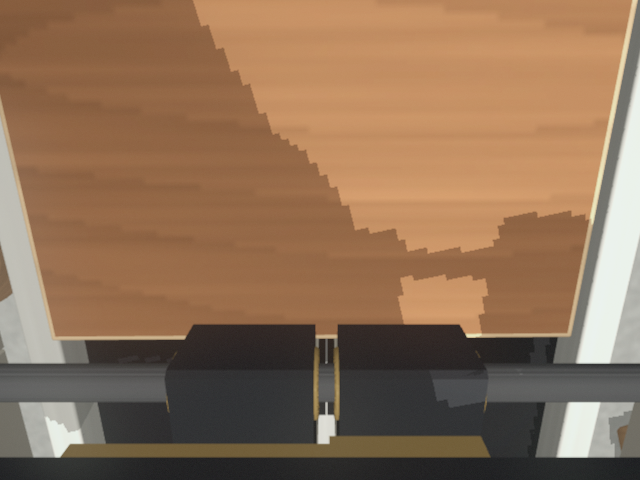

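The panel is against the fingers and nearly square: its trailing edge is at row 339 on the left and 335 on the right. About 30 mm remains, and I'll close it slowly while watching the force.

Request:
move_arm:
  motion:
    - {"tx": 0.006,"ty": 0,"tz": 0,"twist": 0}
    - {"tx": 0.006,"ty": 0,"tz": 0,"twist": 0}
    - {"tx": 0.005,"ty": 0,"tz": 0,"twist": 0}
    - {"tx": 0.004,"ty": 0,"tz": 0,"twist": 0}
    - {"tx": 0.003,"ty": 0,"tz": 0,"twist": 0}

```text
clock: 7.55
position: [0.5169, -0.0183, 0.0282]
ee_rot: [2.447, 1.958, 0.001]
force: [-2.6, -20.9, 22.9]
width: 0.007
gripper_force: 16.5
```

```bash
python3 s.py
```

```text
7.55 0.028191182523192363 0.18176153477091703 0.0002298087544667917 [ -2.56849242 -20.86965029  22.89021225] [2.44706149e+00 1.95817755e+00 8.69346248e-04]
```

Request:
move_arm:
  motion:
    - {"tx": 0.002,"ty": 0,"tz": 0,"twist": 0}
    - {"tx": 0.002,"ty": 0,"tz": 0,"twist": 0}

```text
clock: 7.75
position: [0.5168, -0.0183, 0.0282]
ee_rot: [2.448, 1.954, -0.006]
force: [-5.6, -32.2, 28.7]
width: 0.005
gripper_force: 24.1
```

Request:
move_arm:
  motion:
    - {"tx": 0.001,"ty": 0,"tz": 0,"twist": 0}
    - {"tx": 0.001,"ty": 0,"tz": 0,"twist": 0}

```text
clock: 7.95
position: [0.5168, -0.0183, 0.0282]
ee_rot: [2.449, 1.951, -0.009]
force: [-6.3, -36.9, 30.0]
width: 0.006
gripper_force: 27.2
```

```bash
python3 s.py
```

```text
7.95 0.028183306063388484 0.1816914634864632 0.00011015421686828248 [ -6.2929891  -36.87411074  29.96474413] [ 2.44897588  1.95091832 -0.00875326]
```

```bash
python3 - <<'E'
from h import *
im=save("top","t1");s=save("scene","s1")
a=cv2.resize(im[200:360,210:430],(800,582),interpolation=cv2.INTER_CUBIC)
b=cv2.resize(s[190:300,270:430],(800,550),interpolation=cv2.INTER_CUBIC)
cv2.imwrite("pics/t1c.png",a[:,:,::-1]);cv2.imwrite("pics/s1c.png",b[:,:,::-1])
print([(r["conf"],ray("top",r["point"],.045)) for r in arm.place_of("top","panel")])
E
```

```text
[(0.72, array([ 0.36213958, -0.42996403,  0.045     ])), (0.67, array([0.41310139, 0.34046434, 0.045     ]))]
```

View pics/t1c.png

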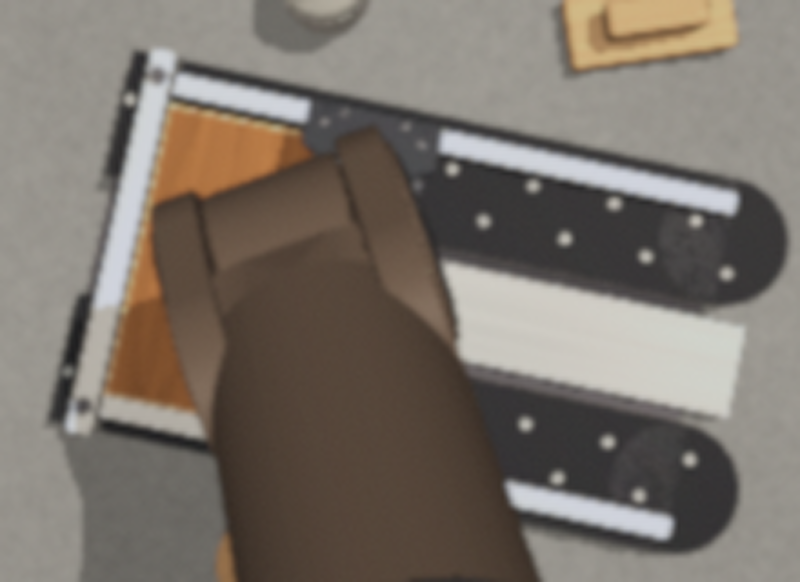

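View pics/s1c.png

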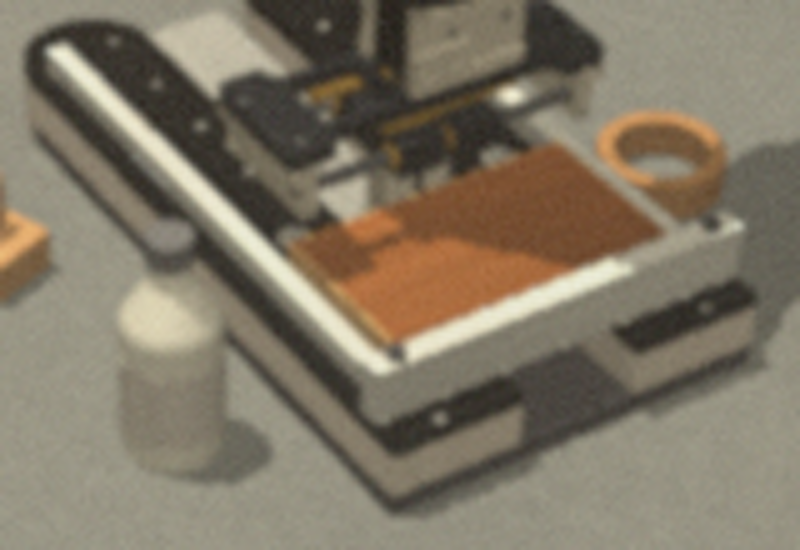

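The panel sits evenly against the fence (top crop: edge from (165,105) to (105,390); scene crop agrees). I'll back off the panel with the bar still down, then raise.

Request:
move_arm:
  motion:
    - {"tx": -0.004,"ty": 0,"tz": 0,"twist": 0}
    - {"tx": -0.004,"ty": 0,"tz": 0,"twist": 0}
    - {"tx": -0.005,"ty": 0,"tz": 0,"twist": 0}
    - {"tx": -0.005,"ty": 0,"tz": 0,"twist": 0}
    - {"tx": -0.004,"ty": 0,"tz": 0,"twist": 0}
    - {"tx": 0,"ty": 0,"tz": 0,"twist": 0}

```text
clock: 8.7
position: [0.5148, -0.0268, 0.0282]
ee_rot: [2.445, 1.968, 0.013]
force: [0.9, 5.5, 13.2]
width: 0.006
gripper_force: 6.7
```

```bash
python3 s.py
```

```text
8.7 0.028233306796090978 0.17296527565202305 -6.085799386606345e-07 [ 0.93841331  5.53648524 13.20085667] [2.4449447  1.96764816 0.01268802]
```

Off the panel by about 9 mm, bar still down. Now raising.

Request:
move_arm:
  motion:
    - {"tx": 0,"ty": 0,"tz": -0.004,"twist": 0}
    - {"tx": 0,"ty": 0,"tz": -0.005,"twist": 0}
    - {"tx": 0,"ty": 0,"tz": -0.005,"twist": 0}
    - {"tx": 0,"ty": 0,"tz": -0.006,"twist": 0}
    - {"tx": 0,"ty": 0,"tz": -0.02,"twist": 0}
    - {"tx": 0,"ty": 0,"tz": -0.04,"twist": 0}
    - {"tx": -0.03,"ty": 0,"tz": -0.03,"twist": 0}
    - {"tx": -0.03,"ty": 0,"tz": -0.03,"twist": 0}
    - {"tx": -0.04,"ty": 0,"tz": -0.02,"twist": 0}
    - {"tx": -0.04,"ty": 0,"tz": 0,"twist": 0}
    - {"tx": 0,"ty": 0,"tz": 0,"twist": 0}

```text
clock: 9.8
position: [0.4784, -0.1724, 0.1862]
ee_rot: [2.456, 1.956, -0.005]
force: [0.2, -0.1, -0.3]
width: 0.006
gripper_force: 0.0
```

```bash
python3 s.py; python3 - <<'E'
from h import *
im=save("wrist","w3")
t=save("top","t3")[200:360,210:430]
print([(r["conf"],ray("wrist",r["point"],.045)) for r in arm.place_of("wrist","panel")])
a=np.hstack([cv2.resize(im,(400,300)),cv2.resize(t,(400,300),interpolation=cv2.INTER_CUBIC)])
cv2.imwrite("pics/f.png",a[:,:,::-1])
E
```

```text
9.8 0.1861569975628714 0.02295059055104354 -0.003944330651769938 [ 0.19986965 -0.11263281 -0.27938139] [ 2.45569235  1.95629015 -0.00460764]
[]
```

View pics/f.png

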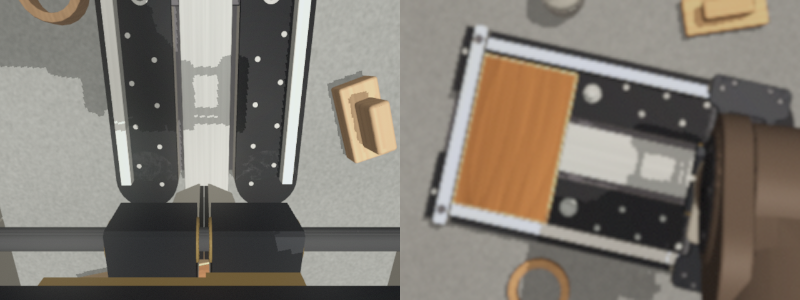

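The panel is flat against the fence, both pins show behind its trailing edge (right half of the image, (592,93) and (569,207)), and the arm is clear. Handing in.

```bash
python3 -c "
from cell import arm
print(arm.sign_off())"
```

```text
the job is handed in; nothing more can be done
None
```

The panel is home against the end fence, the bar has been let up with both pins showing behind the panel, the arm is clear, and the job was handed in at about 10 s on the robot's clock; no verdict came back.

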